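Unload the finished bracket from the vise

ROBOT

A 6-joint arm with a two-finger parallel gripper is mounted at the origin on a cart in front of the work surface, level with it; the furniture and walls round the work are solid. World frame = base frame: x ahead of the robot, y to its left, z up, the work surface at z = 0. Lengths are in mm, angles in rad, forces in N, time in s.
With the tool pointing down it reaches from about 275 to 825 mm from the base axis. Payload 5.2 kg.
Tool frame: the origin (TCP) lies between the finger pads; the fingertips stand 14 mm ahead of it and the grasp point (between the pads) lies 5 mm behind it (ctrl.finger_overhang is the distance from the TCP to the fingertips, in mm); z points along the fingers, y is the line along which they close (so a half turn about z gives the same grasp; the last joint's range is limited). The gripper opens to 93 mm and grips with 3 to 60 N. Pads are 15 mm wide; open, the fingers measure 128 mm over their backs; the gripper's body (75 mm by 188 mm) begins 65 mm behind the grasp point.
Start: joints at [-1.499, 0.259, 1.535, -0, 1.348, -0.203], TCP at [149.266, -529.363, 232.653] pointing down, gripper open.
Joint ranges: [-3.14, 3.14], [-0.91, 2.08], [0.19, 2.58], [-1.22, 4.36], [0.22, 2.71], [-3.12, 3.12]. Speed limits (rad/s): [2.57, 2.57, 3.14, 3.14, 3.14, 3.14].

INTERFACE

Orientations are given as a rotation vector (axis times angle).
In Python, from plant import ctrl, imaging gives the robot as it stands.
- The arm moves only by the tool servo_tool, never from a script. Its argument "deltas" is a list of rows, each a list of 2 entries, a list of its own where there are three numbers: the shift along the tool's x, y, z as a fraction of full scale, then the turn about the tool's z as a fraction of full scale. A call has 1 to 20 rows; each row shifts and turns the commanded pose from where the row before left it, along the tool's axes as they then stand; what a row does not reach is not made up. Full scale, the value 1, is 4 cm for a shift and 0.08 rad for a turn. A row lasts 1/10 s, in which the tool goes at most 50 mm and 8.59 degrees, less where a joint would pass 70% of its speed; a pose out of reach is approached as far as the arm can. A call with a number of a shift or a turn outside -1 to 1 is refused whole. A call with a gripper value outside its range is refused whole. "fingers" is the opening, from 0 (shut) to 1 (fully open), set as the call begins (left out, the last holds). The fingers move at their own pace and stop on an object; "grip_force" is the grip in N (left out, the last holds). Time passes only in rows, so rows that do not move let the fingers close. It gives the time, the measured TCP pose, the force, the opening and the grip force at its end, in the units of the state.
- ctrl.sense(): the state, without advancing time (a new reading comes with each control period).
- imaging.camera(name): name is "side" or "top" or "wrist"; returns the picture (384x512x3 uint8, blue, green, red); there is no depth.
- imaging.calibration(name): a dict with "fx", "fy", "cx", "cy" (pixels), "rvec" (rotation vector, rad) and "tvec" (3), from world to camera coordinates, as OpenCV has them; the wrist camera has in their place "T_tool_cam" (4x4, takes a point from camera to tool coordinates, whose origin is the TCP and whose axes are the flange's). Camera axes: x right, y down, z forward; pixel columns grow to the right and rows downward; lengths in mm; the calibration is good to about 2 mm. A picture is of the moment at which its call begins: read the wrist's pose just before it. calibration takes no time and is no camera call.
- ctrl.close_job(): hands the job in; it is judged then, once.
The state is a dict: "time": time; "joint_positions": joint angles; "qvel": joint speeds; "tau": joint torques, N m; "tool_pos": TCP position; "eef_rot": TCP orientation; "force": force on the tool from outside, world axes, zero at the start; "ft_torque": the same for the moment, N m; "width": finger opening in mm; "gripper_force": force on a finger pad.
Only numpy, scipy, OpenCV 4.12 (cv2) and the standard library are available. Lean on these libraries where they do the work, as an engineer would, in place of code of your own. Each camera call takes 0.05 s, during which the arm holds its last target. There are 200 camera calls.

TASK

The aluminium bracket clamped in the vise is finished. Slide the vise's movable jaw back to its stop by its knob, lift the bracket out and set it down upright on its base on the floor of the steel tray, in the free space beside the bracket that is already there; do not drop it in, and leave that other bracket where it is and the jaw open.

Things in the scene. Friction and masses are not known exactly. Their poses are not given: they have to be found in the camera images.
- vise: low grey machine vise, bolted down, 150 x 235 mm, bed surface 30 mm above the bench. Origin: on the bench, below the middle of the place where the bracket is clamped; axes x across the vise, y along it: fixed jaw at +y (26 to 56 mm from the origin, top 46 mm above the bench), movable jaw at -y, which slides toward -y to open. The jaws are 86 mm wide in x
- jaw (a joint): position of the movable jaw in m: 0 clamped, grows as it slides open (toward the vise's -y), stop at 0.040; moves with about 4 N of friction and stays where it is left. A 6 mm lip on top of the jaw (top 57 mm above the bench) reaches 7 mm over the bracket's base when clamped, so the bracket cannot be lifted until the jaw is open
- jaw_knob (a point): centre of the upright round black knob on the movable jaw, 22 mm in diameter, 85 mm above the bench (knob from 68 to 102 mm); moves with the jaw; 95 mm from the vise's origin along its -y when clamped
- bracket: milled aluminium bracket in the vise, an upside-down T, 0.34 kg: base 80 (x) x 50 (y) x 20 (z) mm, on it an upright rib 64 mm long in x, 20 mm thick in y, 40 mm high (top 60 mm above the underside) with two 14 mm bores through it at 21 mm either side of the middle. Origin: centre of its underside, z up. In the vise its axes are parallel to the vise's and it rests on the bed
- done_bracket: an identical bracket, standing in one half of the tray, same origin and axes; it must stay where it is
- tray: shallow steel tray fixed to the bench, outside 177 (x) x 247 (y) x 27 mm high, floor 2 mm above the bench; inside 166 x 236 mm. Origin: centre of its underside; its long side is y. The done bracket stands in its -y half, its rib roughly along the tray's x; the +y half is free.
- press_front (a point): fixed point on the bench at the middle of the front of the tall crimping press that stands behind the right part of the bench, 130 mm to either side in y, its guard 245 mm high and its head higher; no part of the job, keep the arm and gripper in front of it (swing past at smaller x)
Not all that is in view belongs to the job. What is shaped like the bracket but blue or yellow is not meant.

How it is judged:
By the outcome, as a careful person would: the job done as asked, in the order asked, and still so for the second after the job is handed in, with the robot touching nothing.
It also fails if it takes over 51 s, if anything falls off the work surface, if the arm or the gripper's body presses on something with over 40 N, if the wrist force passes 120 N, or if a joint passes its speed limit or range.

## Working session

There is one attempt and no reset: what is moved stays moved. The work goes in short steps, Python scripts to look and compute and a tool call to move; the robot and the scene stay as the last step left them, time stands still between calls to the robot, and variables do not carry over. Pictures are saved under pics/ and viewed, at most 10 in all, crops included, and the job is handed in when it is done.

Besides the shell and the picture viewer there is one more tool, called by a JSON object that holds its "api" and its "payload". servo_tool: Moves the arm, as the interface text tells. Its arguments: {"type":"object","properties":{"deltas":{"type":"array","items":{"type":"array"}},"fingers":{"type":"number"},"grip_force":{"type":"number"}},"required":["deltas"]}

```bash
mkdir -p pics && ls && cat > h.py <<'E'
import numpy as np, cv2
from plant import ctrl, imaging
def ray(name,uv,z,cal=None):
    c=cal or imaging.calibration(name); R=cv2.Rodrigues(np.array(c['rvec'],float))[0]; t=np.array(c['tvec'],float).ravel()
    o=-R.T@t; d=R.T@np.array([(uv[0]-c['cx'])/c['fx'],(uv[1]-c['cy'])/c['fy'],1]); return o+d*(z-o[2])/d[2]
def proj(name,p):
    c=imaging.calibration(name); R=cv2.Rodrigues(np.array(c['rvec'],float))[0]; q=R@np.array(p,float)+np.array(c['tvec'],float).ravel()
    return q[0]/q[2]*c['fx']+c['cx'],q[1]/q[2]*c['fy']+c['cy']
E
python3 - <<'E'
from h import *
a=imaging.camera('top');b=imaging.camera('side')
cv2.imwrite('pics/top.png',a);cv2.imwrite('pics/side.png',b)
s=ctrl.sense();print(s['time'],s['tool_pos'],s['eef_rot'],s['width'])
E
```

```text
pics
0.1 [ 149.24139435 -528.90360637  231.92812631] [-3.11041246e+00 -4.30104615e-01 -1.81149931e-04] 93.08049747764939
```

View pics/top.png

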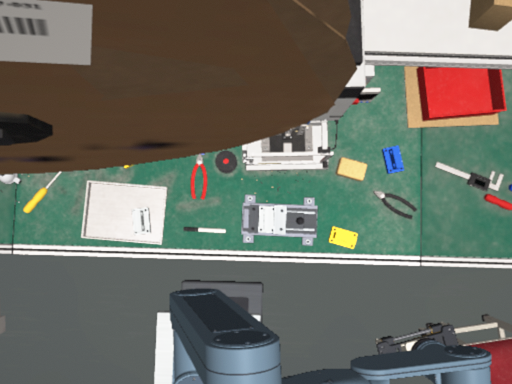

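View pics/side.png

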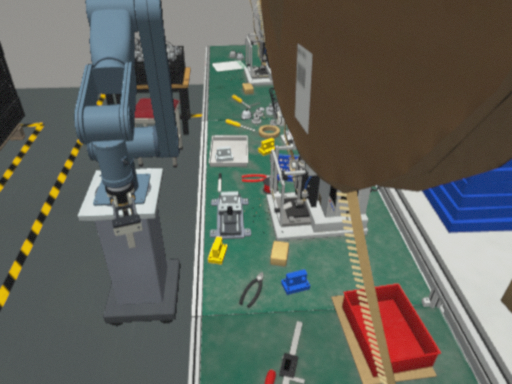

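The top view shows the vise at about (280,220) with its black knob at (300,220), the tray at (124,212) and the done bracket at (142,220). The blue bracket at (392,160) and the yellow one at (343,238) are decoys. The only grey candidates are the one at (268,220) in the vise and the one at (142,220) in the tray. The one between the jaws is the one meant, so I'll confirm it in a crop.

```bash
python3 - <<'E'
from h import *
a=cv2.imread('pics/top.png');b=cv2.imread('pics/side.png')
A=cv2.resize(a[172:252,232:332],None,fx=4,fy=4,interpolation=cv2.INTER_CUBIC)
B=cv2.resize(a[172:252,74:174],None,fx=4,fy=4,interpolation=cv2.INTER_CUBIC)
C=cv2.resize(b[180:245,200:260],(400,272),interpolation=cv2.INTER_CUBIC)
D=cv2.resize(b[125:175,200:260],(400,272),interpolation=cv2.INTER_CUBIC)
cv2.imwrite('pics/crop.png',np.vstack([np.hstack([A,B]),np.hstack([C,D])[:270]]))
for uv,z in [((300,220),102),((271,220),90),((142,220),62),((124,212),27)]:print(uv,ray('top',uv,z).round(1))
c=imaging.calibration('top');R=cv2.Rodrigues(np.array(c['rvec']))[0];print(-R.T@c['tvec'],c['fx'])
# masks
g=cv2.cvtColor(a,cv2.COLOR_BGR2HSV)
m=((g[...,2]<60)).astype('uint8');m[:,:285]=0;m[:,315:]=0;m[:205]=0;m[235:]=0
ys,xs=np.nonzero(m);print('knob',xs.mean(),ys.mean(),len(xs),ray('top',(xs.mean(),ys.mean()),102))
m=((g[...,0]<40)|(g[...,0]>95)|(g[...,1]<60)).astype('uint8')
for x0,x1,y0,y1,z in [(74,174,175,248,27),(232,328,190,247,15)]:
    k=np.zeros_like(m);k[y0:y1,x0:x1]=m[y0:y1,x0:x1]
    c=max(cv2.findContours(k,0,2)[0],key=cv2.contourArea);p=cv2.boxPoints(cv2.minAreaRect(c))
    w=np.array([ray('top',q,z)[:2] for q in p]);print(p.round(1).tolist(),w.round(1).tolist(),w.mean(0))
E
```

```text
(300, 220) [ 444.3 -267.1  102. ]
(271, 220) [ 441.9 -182.8   90. ]
(142, 220) [430.5 202.8  62. ]
(124, 212) [453.3 267.5  27. ]
[ 434.13126    -131.61221211 1453.96055176] 462.3812538637915
knob 298.9583333333333 220.0 24 [ 444.20757671 -264.03924707  102.        ]
[[71.30000305175781, 237.10000610351562], [77.19999694824219, 166.89999389648438], [173.5, 175.0], [167.60000610351562, 245.1999969482422]] [[371.8, 424.6], [588.2, 418.6], [572.1, 120.4], [355.7, 129.5]] [471.95476121 273.25749518]
[[240.10000610351562, 242.0], [242.5, 193.60000610351562], [318.0, 197.1999969482422], [315.6000061035156, 245.60000610351562]] [[371.6, -92.0], [521.8, -94.4], [517.5, -330.2], [367.2, -326.1]] [ 444.52382355 -210.65520992]
```

View pics/crop.png

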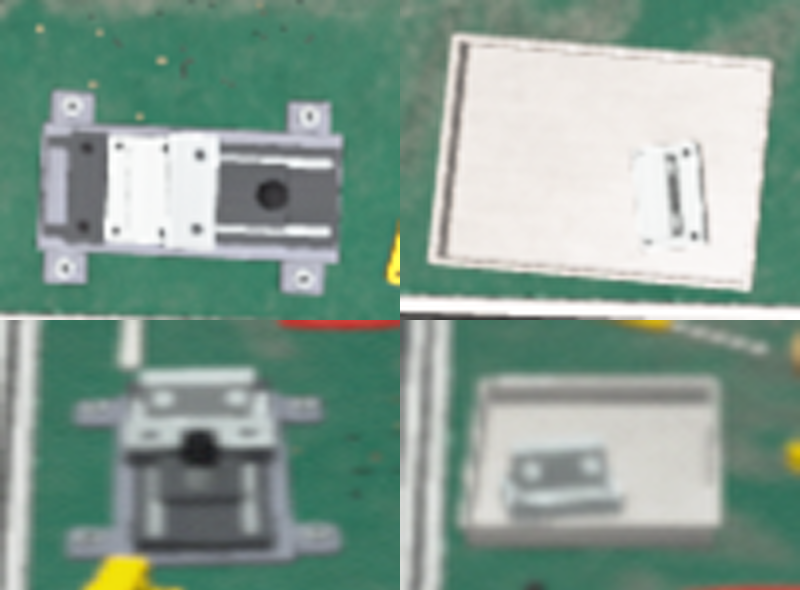

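The crop confirms it. The grey bracket sits between the fixed jaw (left) and the lip, with the knob to the right at (300,220), and the done bracket is in the tray's -y half. Next I'll move above the knob with the tool aligned to the vise.

{"api": "servo_tool", "payload": {"deltas": [[[0, 0, 0], 0.91], [[0, 0, 0], 0.91], [[0, 0, 0], 0.91], [[0, 0, 0], 0.91], [[0.73, -0.67, 0], 0], [[0.73, -0.67, 0], 0], [[0.73, -0.67, 0], 0], [[0.73, -0.67, 0], 0], [[0.73, -0.67, 0], 0], [[0.73, -0.67, 0], 0], [[0.73, -0.67, 0], 0], [[0.73, -0.67, 0], 0], [[0.73, -0.67, 0], 0], [[0.73, -0.67, 0], 0], [[0, 0, 0], 0], [[0, 0, 0], 0]], "fingers": 0.7}}

```text
time: 1.7
tool_pos: [445.8, -265.5, 232.2]
eef_rot: [-3.141, 0.022, 0.002]
force: [0.2, 0.0, 0.3]
width: 65.1
gripper_force: 0.0
```

```bash
cat >> h.py <<'E'
def wray(uv,z,s):
    c=imaging.calibration('wrist');T=np.array(c['T_tool_cam'],float);R=cv2.Rodrigues(np.array(s['eef_rot'],float))[0]
    o=R@T[:3,3]+s['tool_pos'];d=R@T[:3,:3]@np.array([(uv[0]-c['cx'])/c['fx'],(uv[1]-c['cy'])/c['fy'],1]);return o+d*(z-o[2])/d[2]
def wproj(p,s):
    c=imaging.calibration('wrist');T=np.array(c['T_tool_cam'],float);R=cv2.Rodrigues(np.array(s['eef_rot'],float))[0]
    q=T[:3,:3].T@(R.T@(np.array(p,float)-s['tool_pos'])-T[:3,3]);return q[0]/q[2]*c['fx']+c['cx'],q[1]/q[2]*c['fy']+c['cy']
def yaw(s):
    R=cv2.Rodrigues(np.array(s['eef_rot'],float))[0];return np.arctan2(R[1,0],R[0,0])
E
python3 - <<'E'
from h import *
s=ctrl.sense();a=imaging.camera('wrist');cv2.imwrite('pics/w1.png',a)
print(s['time'],s['tool_pos'],yaw(s),s['width'],s['force']);c=imaging.calibration('wrist');print(c)
for y in (-264,-169):
  print(wproj((445,y,102 if y<-200 else 90),s))
g=cv2.cvtColor(a,cv2.COLOR_BGR2HSV);m=(g[...,2]<45).astype('uint8')
for k in cv2.findContours(m,0,2)[0]:
  if cv2.contourArea(k)>150:print(cv2.minEnclosingCircle(k),cv2.contourArea(k))
np.save('s1.npy',np.r_[s['tool_pos'],s['eef_rot']])
E
```

```text
1.7 [ 445.75910059 -265.46229492  232.21772916] -0.013901184298384528 65.11490847494964 [0.23705738 0.00380651 0.31051593]
{'fx': 339.8028720707583, 'fy': 339.8028720707583, 'cx': 258.03972770123204, 'cy': 196.37510872299006, 'T_tool_cam': array([[-3.75825961e-04, -9.64862776e-01, -2.62754033e-01,
         7.24841357e+01],
       [ 9.99999927e-01, -3.80991718e-04, -3.12886024e-05,
        -4.02038988e-01],
       [-6.99179029e-05, -2.62754026e-01,  9.64862849e-01,
        -1.51973649e+02],
       [ 0.00000000e+00,  0.00000000e+00,  0.00000000e+00,
         1.00000000e+00]])}
(np.float64(256.86688325944505), np.float64(192.18944655347983))
(np.float64(150.5432202662147), np.float64(190.26901743177683))
((67.5, 323.5), 89.98065185546875) 5764.5
((445.0, 312.5), 83.2121810913086) 5356.0
((336.5, 264.5), 32.87105941772461) 724.0
((179.5, 264.5), 32.87105941772461) 708.0
```

View pics/w1.png

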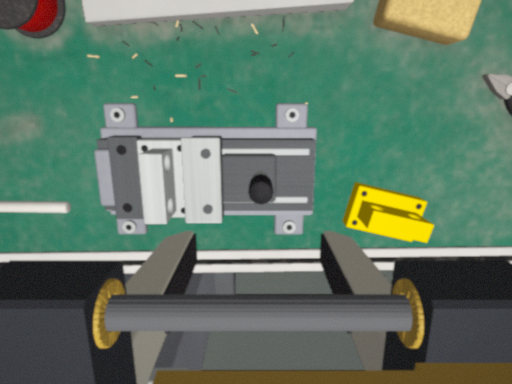

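The wrist view shows the vise aligned with the image, the knob's top at about (261,187), and the bracket's rib between the fixed jaw (x≈140) and the lip (x≈182). I'll refine these two positions.

```bash
python3 - <<'E'
from h import *
v=np.load('s1.npy');s={'tool_pos':v[:3],'eef_rot':v[3:]}
a=cv2.imread('pics/w1.png')
kt=wray((261,187),102,s);print('knob',kt)
g=a.max(2);m=(g[160:215,235:285]<50).astype('uint8')
for t in (25,35,45,60):
  ys,xs=np.nonzero(g[165:215,240:280]<t);print(t,len(xs),xs.min()+240,xs.max()+240,ys.min()+165,ys.max()+165) if len(xs) else 0
O=np.array([kt[0]+95*.014,kt[1]+95,0])
def V(x,y,z,yw=-.014):return O+[x*np.cos(yw)-y*np.sin(yw),x*np.sin(yw)+y*np.cos(yw),z]
b=cv2.resize(a[95:245,90:330],None,fx=3.3,fy=3.3,interpolation=cv2.INTER_CUBIC)
def box(x0,x1,y0,y1,z,c):
  p=[((np.array(wproj(V(x,y,z),s))-[90,95]+.5)*3.3).astype(int) for x,y in((x0,y0),(x1,y0),(x1,y1),(x0,y1))];cv2.polylines(b,[np.array(p)],True,c,1)
box(-32,32,-10,10,90,(0,0,255));box(-43,43,26,56,46,(255,0,0));box(-11,11,-106,-84,102,(0,255,0));box(-40,40,-25,25,50,(255,0,255))
cv2.imwrite('pics/ov.png',b);print(O)
E
```

```text
knob [ 449.52976296 -267.59999333  102.        ]
25 46 252 268 176 182
35 111 251 270 175 186
45 154 250 270 175 199
60 449 249 272 174 202
[ 450.85976296 -172.59999333    0.        ]
```

View pics/ov.png

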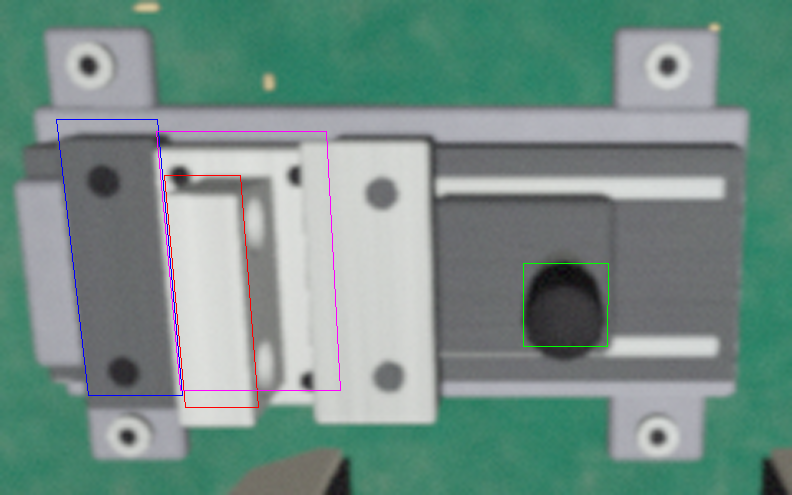

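The knob's top disc is centred near (261,191), so the knob is at about (446,-267.6). The tool is already nearly above it, so I'll go down and grip it.

{"api": "servo_tool", "payload": {"deltas": [[[0, 0.05, 0.92], 0], [[0, 0, 0.92], 0], [[0, 0, 0.92], 0], [[0, 0, 0.92], 0], [[0, 0, 0], 0]]}}

```text
time: 2.25
tool_pos: [441.6, -266.8, 81.1]
eef_rot: [-3.135, 0.029, 0.012]
force: [0.0, -0.4, -0.6]
width: 65.1
gripper_force: 0.0
```

{"api": "servo_tool", "payload": {"deltas": [[[0, 0, 0], 0], [[0, 0, 0], 0], [[0, 0, 0], 0], [[0, 0, 0], 0], [[0, 0, 0], 0], [[0, 0, 0], 0]], "fingers": 0, "grip_force": 20}}

```text
time: 2.85
tool_pos: [445.8, -268.0, 86.0]
eef_rot: [3.141, -0.026, 0.001]
force: [-0.2, 2.7, 5.0]
width: 21.6
gripper_force: 8.9
```

{"api": "servo_tool", "payload": {"deltas": [[[0, 0.13, 0], 0], [[0, 0.13, 0], 0], [[0, 0.13, 0], 0], [[0, 0.13, 0], 0], [[0, 0.13, 0], 0], [[0, 0.13, 0], 0], [[0, 0.13, 0], 0], [[0, 0.13, 0], 0], [[0, 0, 0], 0], [[0, 0, 0], 0]]}}

```text
time: 3.85
tool_pos: [445.2, -306.2, 85.9]
eef_rot: [-3.135, 0.026, 0.0]
force: [1.9, 13.4, 10.2]
width: 21.5
gripper_force: 20.0
```

```bash
python3 - <<'E'
from h import *
s=ctrl.sense();print(s['time'],s['tool_pos'],yaw(s),s['force'],s['width'],s['gripper_force'])
E
```

```text
3.85 [ 445.2032111  -306.16140355   85.85358274] -0.016680762924596113 [ 1.93016417 13.39855962 10.18208719] 21.528919190403766 20.009568214809406
```

{"api": "servo_tool", "payload": {"deltas": [[[0, 0.08, 0], 0], [[0, 0, 0], 0], [[0, 0, 0], 0]]}}

```text
time: 4.15
tool_pos: [445.2, -306.3, 85.8]
eef_rot: [-3.13, 0.026, 0.001]
force: [4.1, 21.5, 14.5]
width: 21.3
gripper_force: 20.0
```

The jaw is at its stop: the force rises and there is no more motion. I'll relax, release, rise, and move above the bracket.

{"api": "servo_tool", "payload": {"deltas": [[[0, -0.14, 0], 0], [[0, 0, 0], 0]]}}

```text
time: 4.35
tool_pos: [445.3, -306.1, 85.9]
eef_rot: [-3.14, 0.025, -0.0]
force: [1.0, 5.8, 6.9]
width: 21.6
gripper_force: 20.0
```

{"api": "servo_tool", "payload": {"deltas": [[[0, 0, 0], 0], [[0, 0, 0], 0], [[0, 0, 0], 0], [[0, 0, -0.9], 0], [[0, 0, -0.9], 0], [[0, 0, -0.9], 0], [[0, -0.85, 0], 0], [[0, -0.85, 0], 0], [[0, -0.85, 0], 0], [[0, -0.85, 0], 0], [[0, 0, 0], 0], [[0, 0, 0], 0]], "fingers": 0.6}}

```text
time: 5.55
tool_pos: [447.3, -171.4, 193.6]
eef_rot: [3.141, -0.023, 0.001]
force: [0.7, 0.3, -0.5]
width: 55.8
gripper_force: 0.0
```

```bash
python3 - <<'E'
from h import *
s=ctrl.sense();a=imaging.camera('wrist');cv2.imwrite('pics/w2.png',a)
print(s['time'],s['tool_pos'],yaw(s),s['force'],s['width'])
p=s['tool_pos'];O=np.array([447.3,-171.4,0])
def V(x,y,z,yw=-.015):return O+[x*np.cos(yw)-y*np.sin(yw),x*np.sin(yw)+y*np.cos(yw),z]
def box(x0,x1,y0,y1,z,c):
  q=[np.array(wproj(V(x,y,z),s)).astype(int) for x,y in((x0,y0),(x1,y0),(x1,y1),(x0,y1))];cv2.polylines(a,[np.array(q)],True,c,1)
box(-32,32,-10,10,90,(0,0,255));box(-43,43,26,56,46,(255,0,0));box(-11,11,-146,-124,102,(0,255,0));box(-40,40,-25,25,50,(255,0,255))
cv2.imwrite('pics/ov2.png',cv2.resize(a[60:320,100:450],None,fx=2.2,fy=2.2))
E
```

```text
5.55 [ 447.33910345 -171.42374991  193.61157651] -0.014951786849223277 [ 0.7346028   0.25534635 -0.51397003] 55.83745993895621
```

View pics/ov2.png

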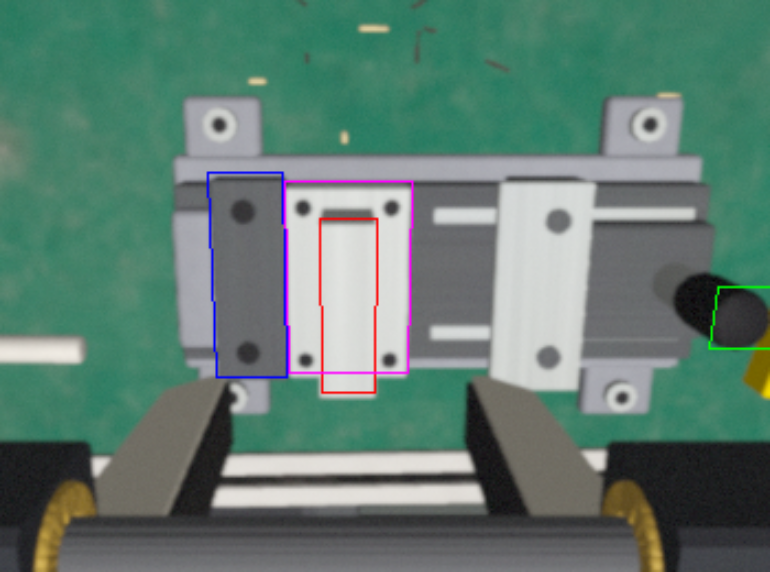

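The overlay fits within about 1.5 mm, with the rib centred between the fingers and the jaw fully open. I'll descend, grip and lift.

{"api": "servo_tool", "payload": {"deltas": [[[0, 0, 0.9], 0], [[0, 0, 0.9], 0], [[0, 0, 0.7], 0], [[0, 0, 0.4], 0], [[0, 0, 0.2], 0], [[0, 0, 0], 0], [[0, 0, 0], 0]]}}

```text
time: 6.3
tool_pos: [447.7, -172.4, 70.0]
eef_rot: [3.141, -0.027, 0.001]
force: [0.4, 0.9, -0.2]
width: 55.6
gripper_force: 0.0
```

{"api": "servo_tool", "payload": {"deltas": [[[0, 0, 0], 0], [[0, 0, 0], 0], [[0, 0, 0], 0], [[0, 0, 0], 0], [[0, 0, 0], 0], [[0, 0, 0], 0]], "fingers": 0, "grip_force": 40}}

```text
time: 6.9
tool_pos: [447.3, -171.3, 69.7]
eef_rot: [3.141, -0.026, 0.0]
force: [-0.4, 0.7, 2.0]
width: 19.8
gripper_force: 40.0
```

{"api": "servo_tool", "payload": {"deltas": [[[0, 0, -0.1], 0], [[0, 0, -0.3], 0], [[0, 0, -0.6], 0], [[0, 0, -0.8], 0], [[0, 0, -0.8], 0], [[0, 0, -0.8], 0], [[0, 0, -0.3], 0], [[0, 0, 0], 0], [[0, 0, 0], 0]]}}

```text
time: 7.8
tool_pos: [446.5, -170.9, 216.3]
eef_rot: [-3.14, 0.026, 0.003]
force: [0.5, -0.4, -4.1]
width: 19.4
gripper_force: 40.0
```

```bash
python3 - <<'E'
from h import *
a=cv2.imread('pics/top.png')
s=ctrl.sense();print(s['time'],s['tool_pos'],yaw(s),s['force'],s['width'])
c=imaging.camera('top');cv2.imwrite('pics/top2.png',c)
d=cv2.absdiff(a,c).max(2)[178:250,78:172];print('occl',(d>30).sum())
# tray corners from first crop (outer rim z27): crop px (455-400,35),(773-400,60),(750-400,290),(430-400,262)
P=[(74+u/4,172+v/4) for u,v in((55,35),(373,60),(350,290),(30,262))]
w=np.array([ray('top',p,27)[:2] for p in P]);print(w.round(1).tolist(),w.mean(0))
for i in range(4):
  e=w[(i+1)%4]-w[i];print(np.hypot(*e),np.arctan2(e[1],e[0]))
# done bracket: rib/base, crop rough outline
for u,v,z in((673-400,190,62),(640-400,150,22),(700-400,145,22),(708-400,240,22),(648-400,245,22)):print(ray('top',(74+u/4,172+v/4),z)[:2].round(1))
E
```

```text
7.8 [ 446.45756035 -170.93227258  216.28731542] -0.016415963443404874 [ 0.47821913 -0.42392967 -4.13490643] 19.383893432880924
occl 0
[[546.3, 383.8], [534.4, 138.1], [357.4, 148.1], [371.5, 393.4]] [452.39449122 265.83900742]
245.96612020457394 -1.6191662186282876
177.3161771614269 3.085003189850216
245.67732115078084 1.5131244044029417
175.02875320394844 -0.05498610289346474
[432.  202.1]
[462.  238.5]
[467.3 192.5]
[394.4 183. ]
[389.2 228.9]
```

The bracket is held and lifted. I'll carry it over the free +y half of the tray: tray centre (452.4,265.8), yaw -0.054, target about (455.5,323.7).

{"api": "servo_tool", "payload": {"deltas": [[[0, 0, 0], 0.47], [[0, -0.3, 0], 0], [[0, -0.6, 0], 0], [[-0.04, -0.9, 0], 0], [[-0.04, -0.9, 0], 0], [[-0.04, -0.9, 0], 0], [[-0.04, -0.9, 0], 0], [[-0.04, -0.9, 0], 0], [[-0.04, -0.9, 0], 0], [[-0.04, -0.9, 0], 0], [[-0.04, -0.9, 0], 0], [[-0.04, -0.9, 0], 0], [[-0.04, -0.9, 0], 0], [[-0.04, -0.9, 0], 0], [[0, -0.8, 0], 0], [[0, -0.5, 0], 0], [[0, -0.26, 0], 0], [[0, 0, 0], 0], [[0, 0, 0], 0]]}}

```text
time: 9.75
tool_pos: [455.7, 322.6, 216.7]
eef_rot: [3.139, -0.084, -0.002]
force: [-0.1, -0.1, -3.1]
width: 19.9
gripper_force: 40.0
```

```bash
python3 - <<'E'
from h import *
s=ctrl.sense();a=imaging.camera('wrist')
print(s['time'],s['tool_pos'],yaw(s),s['force'],s['width'],s['joint_positions'])
yw=-.054;O=np.array([452.4,265.8,0])
def box(x0,x1,y0,y1,z,c):
  q=[np.array(wproj(O+[x*np.cos(yw)-y*np.sin(yw),x*np.sin(yw)+y*np.cos(yw),z],s)).astype(int) for x,y in((x0,y0),(x1,y0),(x1,y1),(x0,y1))];cv2.polylines(a,[np.array(q)],True,c,1)
box(-88.5,88.5,-123.5,123.5,27,(0,0,255));box(-40,40,33,83,2,(255,0,255))
cv2.imwrite('pics/ov3.png',a)
E
```

```text
9.75 [455.70580671 322.5796648  216.72313295] -0.053493320820541146 [-0.07377356 -0.08157968 -3.11658544] 19.90438754470175 [ 4.16554494e-01  2.85732124e-01  1.53797143e+00 -5.51939435e-04
  1.31975154e+00  2.04098081e+00]
```

View pics/ov3.png

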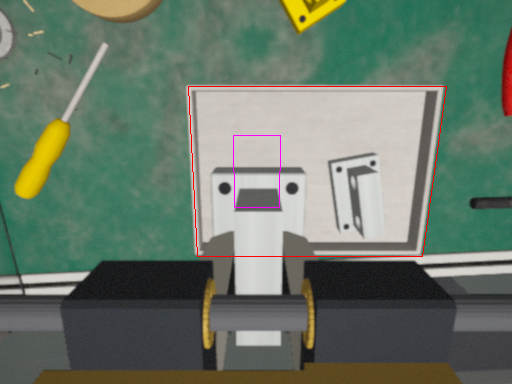

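The tray overlay fits. The bracket hangs upright, and the target box is clear of the done bracket (at about 355,195). I'll lower it, slowing toward the end.

{"api": "servo_tool", "payload": {"deltas": [[[0, 0, 0.4], 0], [[0, 0, 0.8], 0], [[0, 0, 0.9], 0], [[0, 0, 0.9], 0], [[0, 0, 0.6], 0], [[0, 0, 0.4], 0], [[0, 0, 0.2], 0], [[0, 0, 0.1], 0], [[0, 0, 0], 0], [[0, 0, 0], 0], [[0, 0, 0], 0]]}}

```text
time: 10.9
tool_pos: [457.0, 323.5, 46.5]
eef_rot: [-3.14, 0.085, -0.003]
force: [0.4, 0.2, -2.2]
width: 19.9
gripper_force: 40.0
```

{"api": "servo_tool", "payload": {"deltas": [[[0, 0, 0.02], 0], [[0, 0, 0.02], 0], [[0, 0, 0], 0], [[0, 0, 0], 0]]}}

```text
time: 11.3
tool_pos: [456.3, 323.3, 43.9]
eef_rot: [-3.14, 0.085, 0.0]
force: [1.2, -0.2, -2.7]
width: 19.9
gripper_force: 40.0
```

{"api": "servo_tool", "payload": {"deltas": [[[0, 0, 0.02], 0], [[0, 0, 0.02], 0], [[0, 0, 0.02], 0], [[0, 0, 0], 0], [[0, 0, 0], 0]]}}

```text
time: 11.8
tool_pos: [456.3, 323.2, 41.4]
eef_rot: [-3.14, 0.085, 0.0]
force: [0.1, 0.5, -3.1]
width: 19.8
gripper_force: 40.0
```

{"api": "servo_tool", "payload": {"deltas": [[[0, 0, 0.02], 0], [[0, 0, 0.02], 0], [[0, 0, 0], 0], [[0, 0, 0], 0]]}}

```text
time: 12.2
tool_pos: [456.3, 323.2, 41.4]
eef_rot: [-3.14, 0.084, -0.001]
force: [-3.5, -2.1, 9.9]
width: 19.7
gripper_force: 40.0
```

The force has changed sign and the height has stopped dropping, so the bracket is on the floor. I'll ease off, release gently and rise.

{"api": "servo_tool", "payload": {"deltas": [[[0, 0, -0.02], 0], [[0, 0, 0], 0]]}}

```text
time: 12.4
tool_pos: [456.3, 323.2, 41.4]
eef_rot: [-3.14, 0.085, -0.001]
force: [-2.5, -1.7, 7.3]
width: 20.0
gripper_force: 40.0
```

{"api": "servo_tool", "payload": {"deltas": [[[0, 0, 0], 0], [[0, 0, 0], 0], [[0, 0, 0], 0], [[0, 0, 0], 0], [[0, 0, -0.2], 0], [[0, 0, -0.5], 0], [[0, 0, -0.9], 0], [[0, 0, -0.9], 0], [[0, 0, -0.9], 0], [[0, 0, -0.6], 0], [[0, 0, 0], 0], [[0, 0, 0], 0]], "fingers": 0.45}}

```text
time: 13.6
tool_pos: [456.3, 323.2, 200.9]
eef_rot: [-3.14, 0.085, -0.001]
force: [-0.5, -0.7, 0.2]
width: 42.1
gripper_force: 0.0
```

```bash
python3 - <<'E'
from h import *
s=ctrl.sense();a=imaging.camera('wrist');t=imaging.camera('top')
print(s['time'],s['tool_pos'],s['force'],s['width'])
A=cv2.resize(t[172:252,232:332],(400,320));o=cv2.imread('pics/top.png')
B=np.hstack([A,cv2.resize(t[172:252,74:174],(400,320))])
cv2.imwrite('pics/fin.png',np.vstack([B,np.hstack([cv2.resize(a[60:270,140:460],(400,262)),cv2.resize(o[172:252,74:174],(400,262))])]))
E
```

```text
13.6 [456.28232163 323.23358683 200.91044868] [-0.47796309 -0.71812521  0.20335393] 42.05327621592295
```

View pics/fin.png

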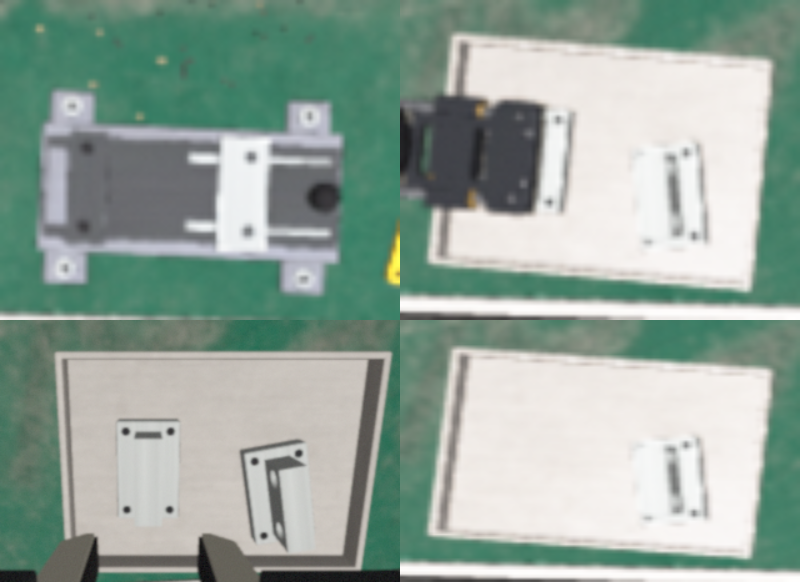

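The bracket stands upright in the free half of the tray, the done bracket hasn't moved, and the jaw is open with the knob now at (325,197) in the crop. I'll hand the job in.

```bash
python3 -c "
from plant import ctrl
print(ctrl.close_job())"
```

```text
the job is handed in; nothing more can be done
None
```

The job is handed in at about 14 s: the jaw is open at its stop, the bracket stands upright on the tray floor in the free half, and the other bracket stayed where it was.

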